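# Nudge the instrument cassette home in the bench-top steriliser

### The job

The instrument cassette is only part-way into the steriliser's slot: take the loading pusher from the mat and, pushing on the cassette's grip bar, ease it in with slow nudges of about a centimetre, drawing the pusher back off it after each, until you feel it come up against the docking seals hidden at the back, and leave it resting there. Never force it and let only the pusher touch the cassette. Then lay the pusher back on the mat the way up it lay, and leave the bottle, carton and bowl where they are.

Things in the scene. Friction and masses are not known exactly. Their poses are not given: they have to be found in the camera images.
- steriliser: Bench-top steriliser: low white machine 480 mm deep, 410 wide, 152 high, fixed. Origin: centre of its underside; x points from its front to its back, z up. Hidden 240 to 276 mm inside its slot, differing each time and not given, are the docking seals (the judge's seal_face is their untouched front): sprung rubber, giving 1 mm for each 4.5 N or so, 6 mm at most.
- slot (a point): Centre of the mouth of the slot in the middle of the steriliser's front, 240 mm before its origin. The slot is 184 mm wide and 43 high, its floor 56 mm above the table; x points straight into the slot (the way the cassette goes in), z up.
- cassette: Flat closed steel cassette, 280 mm long, 180 wide, 38 high, 0.5 to 0.95 kg, lying part-way in the slot with under 2 mm of play at each side. Origin: centre of its underside; x points along its length into the slot, z up. Sliding it takes a steady 2 to 7 N; at the seals the push rises above that. The maker allows 18 N of push at most and 0.12 m/s.
- cassette_grip (a point): Middle of the outer face of the cassette's black grip bar, at its outer end: the face to push on, 120 mm wide and 26 high, upright, looking out of the slot; its middle is about 75 mm above the table. Same axes as the cassette. With the cassette home it still stands 46 to 82 mm out of the slot.
- cassette_nose (a point): Middle of the cassette's flat inner end face (hidden inside the slot), the end that meets the seals; 322 mm ahead of cassette_grip. Same axes as the cassette.
- pusher_grip (a point): Where to hold the loading pusher: middle of its black bar handle (90 mm long along x, 24 wide, 28 high; free for fingers 22 mm either way along x). The pusher is 137 mm long, 0.22 kg; it lies level on the lower edges of its foot plate and end plate (both 56 mm high), handle middle 28 mm above the mat. x points along the handle to the foot plate, z up.
- pusher_face (a point): Middle of the outer face of the pusher's white foot plate (64 mm wide, 56 high, square to the handle), 75 mm ahead of pusher_grip along x. A thin steel disc, 57 mm across, stands round the stem 41 to 45 mm ahead of pusher_grip. Same axes as pusher_grip.
- pusher: The loading pusher as a whole. Origin: on the level of its lower edges, 10 mm ahead of pusher_grip along x; same axes as pusher_grip.
- mat_top (a point): Middle of the top of the flat grey mat on which the pusher lies, 260 mm long along x, 160 wide, its top 4 mm above the table; fixed. z up.
- water_bottle: Bystander: clear capped bottle, 72 mm across, 170 high. Origin: centre of its foot.
- carton: Bystander: brown carton 70 x 120 x 80 mm high. Origin: centre of its underside.
- steel_bowl: Bystander: steel bowl, 100 mm across, 40 high. Origin: centre of its underside.
Things that resemble listed ones, but are neither listed nor needed, are in the scene too. What is shaped like the pusher but green is not meant.

How it is judged:
By the outcome, as a careful person would: the job done as asked, in the order asked, and still so for the second after the job is handed in, with the robot touching nothing.
It also fails if it takes over 70 s, if anything falls off the work surface, if the arm or the gripper's body presses on something with over 40 N, if the wrist force passes 120 N, or if a joint passes its speed limit or range.

### The arm

A 7-joint arm with a two-finger parallel gripper is mounted at the origin on the work surface. World frame = base frame: x ahead of the robot, y to its left, z up, the work surface at z = 0. Lengths are in mm, angles in rad, forces in N, time in s.
With the tool pointing down it reaches from about 400 to 850 mm from the base axis. Payload 10.4 kg.
Tool frame: the origin (TCP) lies midway between the tips of the shut fingers; the grasp point (between the pads) lies 19 mm behind it; z points along the fingers, y is the direction in which the jaws open and shut (so a half turn about z gives the same grasp; the last joint's range is limited). The gripper opens to 87 mm and grips with 3 to 60 N. Pads are 19 mm wide; open, the fingers measure 117 mm over their backs; the gripper's body (75 mm by 190 mm) begins 51 mm behind the grasp point.
Start: joints at [-1.218, 0.332, -0.065, 1.46, 0.022, 1.35, -0.088], TCP at [229.374, 581.412, 222.576] pointing down, gripper open.
Joint ranges: [-2.6, 2.6], [-0.5, 2.12], [-1.47, 1.34], [0.16, 2.42], [-1.27, 4.41], [0.06, 2.06], [-2.6, 2.6]. Speed limits (rad/s): [2.22, 2.22, 2.79, 2.79, 3.14, 3.14, 3.14].

### API

Orientations are given as a rotation vector (axis times angle).
In Python, from rig import monitor, viewer, workorder gives the robot as it stands.
- The arm moves only by the tool move_arm, never from a script. Its argument "commands" is a list that holds one entry, the list of rows, each a list of 7 numbers: the shift along the world's x, y, z normalised to -1 to 1, where 1 is 20 cm, then the turn, a rotation vector about the world's x, y, z normalised to -1 to 1, where 1 is pi/2 rad, then the opening, from 0 (shut) to 1 (fully open). A call has 1 to 20 rows; each row shifts and turns the commanded pose from where the row before left it; what a row does not reach is not made up. A row lasts 1/10 s, in which the tool goes at most 50 mm and 8.59 degrees, less where a joint would pass 70% of its speed; a pose out of reach is approached as far as the arm can. A call with a number of a shift or a turn outside -1 to 1 is refused whole. A call with a gripper value outside its range is refused whole. The fingers move at their own pace and stop on an object; "force" is the grip in N (left out, the last holds). Time passes only in rows, so rows that do not move let the fingers close. It gives the time, the measured TCP pose, the force and the opening at its end, in the units of the state.
- monitor.observe(): the state, without advancing time (a new reading comes with each control period).
- viewer.get_image(name): name is "scene" or "side" or "wrist"; returns a dict with "frame" (384x512x3 uint8, red, green, blue), "fx", "fy", "cx", "cy" (pixels), "R" (3x3) and "t" (3): a world point X has camera coordinates R X + t. Camera axes: x right, y down, z forward; pixel columns grow to the right and rows downward; lengths in mm; the calibration is good to about 2 mm. A picture is of the moment at which its call begins. There is no depth.
- workorder.close_job(): hands the job in, once; it reports no verdict.
The state is a dict: "t": time; "joint_pos": joint angles; "qd": joint speeds; "joint_torque": joint torques, N m; "tcp_pos": TCP position; "tool_rot": TCP orientation; "force": force on the tool from outside, world axes, zero at the start; "torque": the same for the moment, N m; "grip_width": finger opening in mm.
Only numpy, scipy, OpenCV 4.12 (cv2) and the standard library are available. Lean on these libraries where they do the work, as an engineer would, in place of code of your own. Each camera call takes 0.05 s, during which the arm holds its last target.

## Working session

There is one attempt and no reset: what is moved stays moved. The work goes in short steps, Python scripts to look and compute and a tool call to move; the robot and the scene stay as the last step left them, time stands still between calls to the robot, and variables do not carry over. Pictures are saved under pics/ and viewed, and the job is handed in when it is done.

Besides the shell and the picture viewer there is one more tool, called after ">>>" as a command line: name --argument value ..., lists and objects as JSON in quotes. move_arm: Moves the arm, as the interface text tells. Scaled input: -1 to 1 covers 20 cm each way for a shift and pi/2 rad each way for a turn. Its arguments: {"type":"object","properties":{"commands":{"type":"array"},"force":{"type":"number"}},"required":["commands"]}

```bash
ls; mkdir -p pics; cat > h.py <<'E'
import numpy as np, cv2
from rig import monitor, viewer, workorder
def snap(name, fn=None):
    d=viewer.get_image(name)
    if fn: cv2.imwrite('pics/'+fn, d['frame'][:,:,::-1])
    return d
def ray(d,u,v):
    R=np.array(d['R']);t=np.array(d['t'])
    c=-R.T@t; r=R.T@np.array([(u-d['cx'])/d['fx'],(v-d['cy'])/d['fy'],1.])
    return c,r/np.linalg.norm(r)
def plane(d,u,v,z):
    c,r=ray(d,u,v); return c+r*(z-c[2])/r[2]
def proj(d,X):
    p=np.array(d['R'])@np.array(X,float)+np.array(d['t']); return d['fx']*p[0]/p[2]+d['cx'], d['fy']*p[1]/p[2]+d['cy']
def tri(obs):
    A=np.zeros((3,3));b=np.zeros(3)
    for d,u,v in obs:
        c,r=ray(d,u,v);M=np.eye(3)-np.outer(r,r);A+=M;b+=M@c
    X=np.linalg.solve(A,b)
    return X,[np.linalg.norm((np.eye(3)-np.outer(ray(d,u,v)[1],ray(d,u,v)[1]))@(X-ray(d,u,v)[0])) for d,u,v in obs]
def load(n):
    return np.load('pics/%s.npy'%n,allow_pickle=True).item()
def keep(name,tag):
    d=snap(name,tag+'.png'); np.save('pics/%s.npy'%tag,d); return d
E
python3 - <<'E'
from h import *
for n in ['scene','side','wrist']:
    d=keep(n,n+'0'); R=np.array(d['R']);print(n,d['fx'],-R.T@np.array(d['t']))
print(monitor.observe())
E
```

```text
pics
scene 384.9751137077292 [1206.97715296  -49.16352399  997.39916662]
side 454.95416817431857 [ -367.00497736 -1002.18597446   822.27936769]
wrist 302.1183968924149 [157.34491344 608.14744263 383.5050593 ]
{'t': 0.15, 'joint_pos': array([-1.21759045,  0.33271667, -0.06472266,  1.46073796,  0.02161608,
        1.34987106, -0.08852193]), 'qd': array([-4.84803303e-04, -3.20769275e-03,  8.43520211e-04, -2.28396780e-03,
       -8.56711066e-05,  6.33590842e-04, -5.98901138e-04]), 'joint_torque': array([ 1.27525080e-03, -6.23637986e+01,  2.50636280e-02, -3.90139604e+01,
       -6.12246618e-02,  3.72612861e-02,  7.03380147e-05]), 'tcp_pos': array([229.27815706, 581.12602201, 221.94800772]), 'tool_rot': array([-5.86789669e-01, -3.08615972e+00,  1.61322389e-03]), 'force': array([ 0.54476201, -0.33421243,  0.10021878]), 'torque': array([-0.059435 ,  0.0007366, -0.0700741]), 'grip_width': 86.75593723653047}
```

View pics/scene0.png

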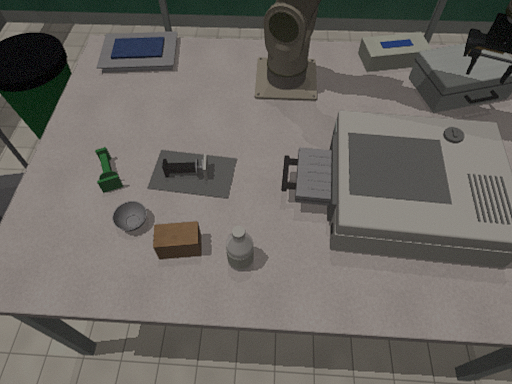

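View pics/side0.png

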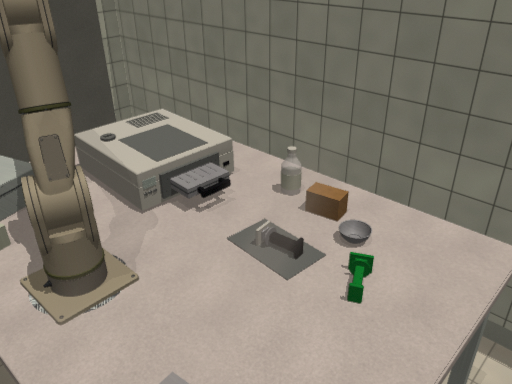

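View pics/wrist0.png

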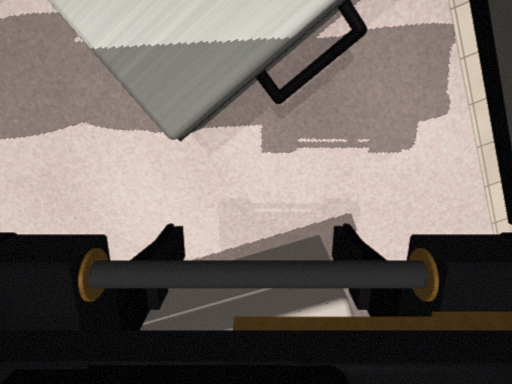

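The scene view has two candidates. One is the black-handled pusher with a white foot on the mat at about (185,167) and the other is a green one at (108,170) off the mat. The black and white one on the mat fits the description. I'll confirm it in an enlarged crop.

```bash
python3 - <<'E'
from h import *
a=load('scene0')['frame'];b=load('side0')['frame']
c1=cv2.resize(a[140:205,140:245],None,fx=7,fy=7,interpolation=cv2.INTER_CUBIC)
cv2.imwrite('pics/c1.png',c1[:,:,::-1])
c2=cv2.resize(b[210:280,220:330],None,fx=7,fy=7,interpolation=cv2.INTER_CUBIC)
cv2.imwrite('pics/c2.png',c2[:,:,::-1])
c3=cv2.resize(a[100:260,270:370],None,fx=3.7,fy=3.7,interpolation=cv2.INTER_CUBIC)
c4=cv2.resize(b[140:215,130:245],None,fx=6.9,fy=6.9,interpolation=cv2.INTER_CUBIC)
cv2.imwrite('pics/c3.png',c3[:,:,::-1])
cv2.imwrite('pics/c4.png',c4[:,:,::-1])
E
```

```text
(no output)
```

View pics/c1.png

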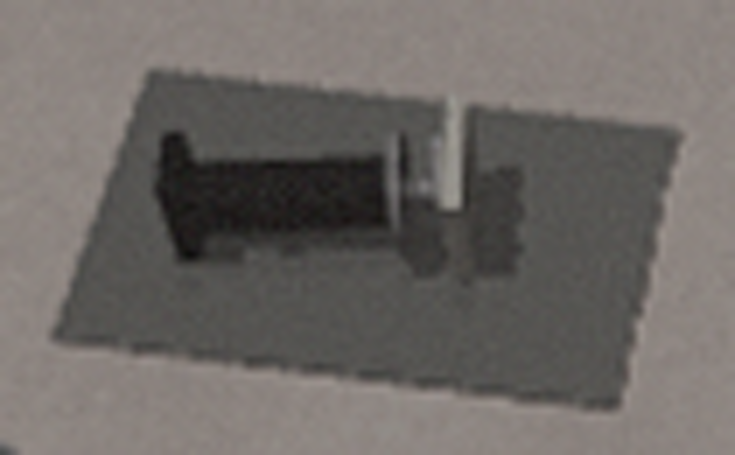

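View pics/c2.png

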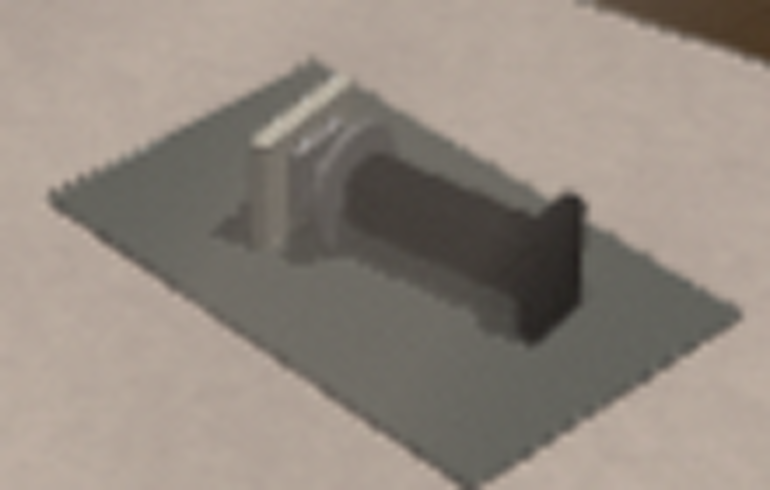

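View pics/c3.png

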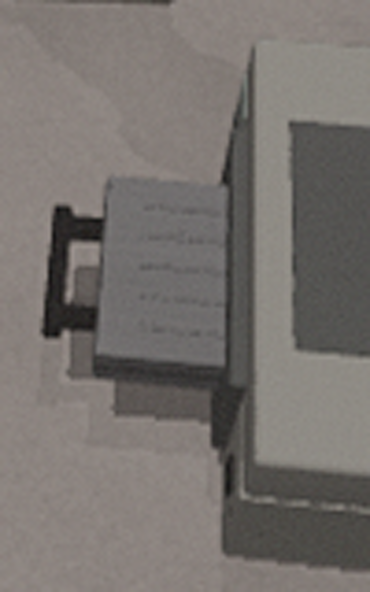

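View pics/c4.png

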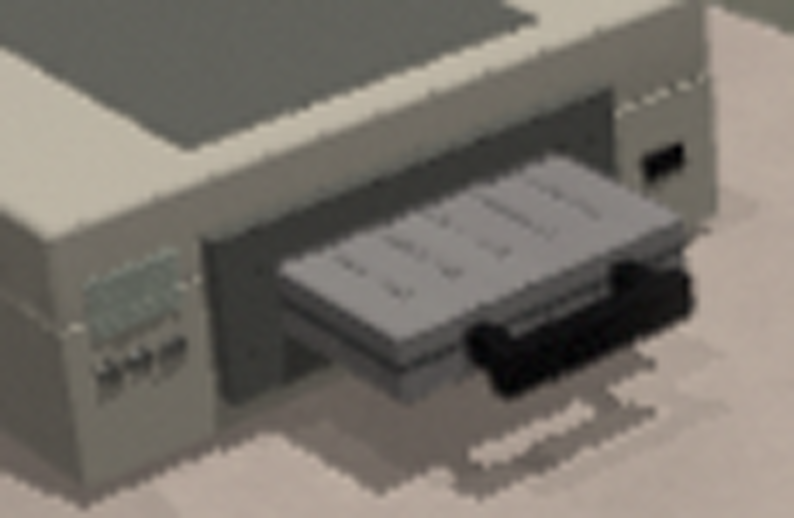

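The crop confirms the pusher: black handle, steel disc and white foot plate at the right end (+y), lying on the grey mat. Now I'll make rough measurements.

```bash
python3 - <<'E'
from h import *
s=load('scene0');d=load('side0')
f=lambda p,o,k:((p[0]+.5)/k-.5+o[0],(p[1]+.5)/k-.5+o[1])
a=lambda x,y:(s,)+f((x,y),(140,140),7)
b=lambda x,y:(d,)+f((x,y),(220,210),7)
A=lambda x,y:(s,)+f((x,y),(270,100),3.7)
B=lambda x,y:(d,)+f((x,y),(130,140),6.9)
np.set_printoptions(precision=1,suppress=True)
print('mat',[plane(*a(*p),4) for p in [(150,70),(683,130),(620,410),(52,340)]])
print('mat',[plane(*b(*p),4) for p in [(50,195),(312,60),(742,315),(472,490)]])
P=lambda n,x,y:print(n,tri([x,y]))
P('foot near robot top outer',a(462,100),b(258,140))
P('foot far top outer',a(460,208),b(340,75))
P('foot mid top face outer',a(461,155),b(300,108))
P('endplate top', a(175,135),b(520,240+0))
# grip bar outer top corners
P('bar top outer robot-side',A(57,207),B(500,360))
P('bar top outer far-side',A(44,335),B(688,300))
P('cassette outer top robot-side corner',A(108,178),B(400,347))
P('cassette outer top far',A(97,357),B(684,222))
for z in(75+13,):
  print([plane(*A(*p),z) for p in[(57,207),(44,335)]])
  print([plane(*B(*p),z) for p in[(500,360),(688,292)]])
P('ster top front robot-side',A(258,43),B(50,240))
P('ster top front far-side',A(255,465),B(705,5))
E
```

```text
mat [array([ 383.1, -415.1,    4. ]), array([ 406.2, -155.5,    4. ]), array([ 565.2, -170.2,    4. ]), array([ 542. , -429.3,    4. ])]
mat [array([ 403.8, -159.2,    4. ]), array([ 560.6, -173. ,    4. ]), array([ 536.6, -432.3,    4. ]), array([ 378. , -418.5,    4. ])]
foot near robot top outer (array([ 438.4, -251.1,   58.2]), [np.float64(0.562838907104914), np.float64(0.562838907105088)])
foot far top outer (array([ 498.7, -244.1,   57.9]), [np.float64(0.305722199490735), np.float64(0.30572219949061913)])
foot mid top face outer (array([ 468.9, -247.6,   57.3]), [np.float64(0.3619012610524958), np.float64(0.3619012610525805)])
endplate top (array([ 461.3, -376.1,   55.2]), [np.float64(2.059178521609368), np.float64(2.0591785216092178)])
bar top outer robot-side (array([451.6,  -1. ,  83.7]), [np.float64(1.2461607264630468), np.float64(1.2461607264629437)])
bar top outer far-side (array([569.5,  -7.7,  69.5]), [np.float64(2.185758146250614), np.float64(2.1857581462505395)])
cassette outer top robot-side corner (array([423.2,  39.5,  88.1]), [np.float64(0.13243649577582134), np.float64(0.13243649577602037)])
cassette outer top far (array([602.1,  30.4,  88.2]), [np.float64(0.056221778605969365), np.float64(0.05622177860606247)])
[array([456.2,  -2.1,  88. ]), array([583.8, -10.3,  88. ])]
[array([446.8,  -5.2,  88. ]), array([552. , -23.7,  88. ])]
ster top front robot-side (array([318.3, 159.2, 144.7]), [np.float64(0.01952899075294211), np.float64(0.019528990752913318)])
ster top front far-side (array([719.8, 132.8, 140. ]), [np.float64(0.9139514728786973), np.float64(0.9139514728786026)])
```

>>> move_arm --commands '[[[0.07, -0.19, 0.04, 0, 0, -0.05, 1], [0.088, -0.213, 0.04, 0, 0, -0.05, 1], [0.088, -0.213, 0.04, 0, 0, -0.05, 1], [0.088, -0.213, 0.04, 0, 0, -0.05, 1], [0.088, -0.213, 0.02, 0, 0, -0.05, 1], [0.088, -0.213, 0.02, 0, 0, -0.05, 1], [0.088, -0.213, 0, 0, 0, -0.05, 1], [0.088, -0.213, 0, 0, 0, -0.05, 1], [0.088, -0.213, 0, 0, 0, -0.05, 1], [0.088, -0.213, 0, 0, 0, -0.05, 1], [0.088, -0.213, 0, 0, 0, -0.05, 1], [0.088, -0.213, 0, 0, 0, -0.05, 1], [0.088, -0.213, 0, 0, 0, -0.05, 1], [0.088, -0.213, 0, 0, 0, -0.05, 1], [0.088, -0.213, 0, 0, 0, -0.05, 1], [0.088, -0.213, 0, 0, 0, -0.05, 1], [0.018, -0.023, 0, 0, 0, 0, 1], [0, 0, 0, 0, 0, 0, 1], [0, 0, 0, 0, 0, 0, 1]]]'

```text
t: 2.05
tcp_pos: [510.7, -99.0, 262.3]
tool_rot: [-2.286, -2.153, 0.0]
force: [-0.2, -0.0, -0.4]
grip_width: 87.0
```

```bash
python3 - <<'E'
from h import *
d=keep('wrist','w1');R=np.array(d['R']);print(-R.T@np.array(d['t']));o=monitor.observe();print(o['t'],o['tcp_pos'],o['tool_rot'],o['force'],o['joint_pos'])
cv2.imwrite('pics/w1b.png',cv2.resize(d['frame'],(800,600),interpolation=cv2.INTER_CUBIC)[:,:,::-1])
E
```

```text
[514.71170869 -23.79336144 423.95367783]
2.1 [510.72828958 -98.62561721 262.35333953] [-2.28560472e+00 -2.15424465e+00 -5.61466618e-05] [ 0.64257878  0.86079074 -0.52013796] [-0.51710562  0.07112282  0.6602457   1.70458326 -0.04490836  1.38156578
  0.09123665]
```

View pics/w1b.png

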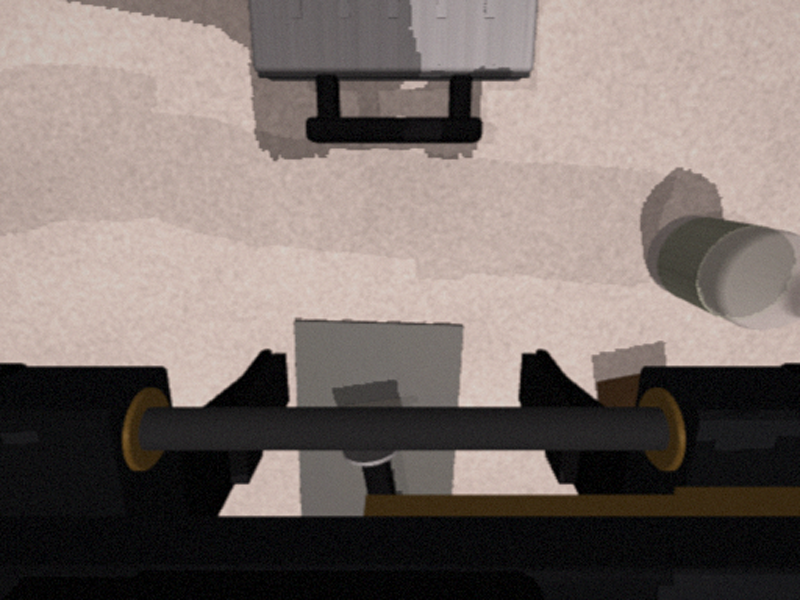

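```bash
python3 - <<'E'
from h import *
d=load('w1')
c=cv2.resize(d['frame'][0:100,150:350],None,fx=4,fy=4,interpolation=cv2.INTER_CUBIC)
c=cv2.convertScaleAbs(c,alpha=1.6,beta=10)
cv2.imwrite('pics/w1c.png',c[:,:,::-1])
s=load('scene0')
c=cv2.resize(s['frame'][100:260,270:370],None,fx=3.7,fy=3.7,interpolation=cv2.INTER_CUBIC)
E
```

```text
(no output)
```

View pics/w1c.png

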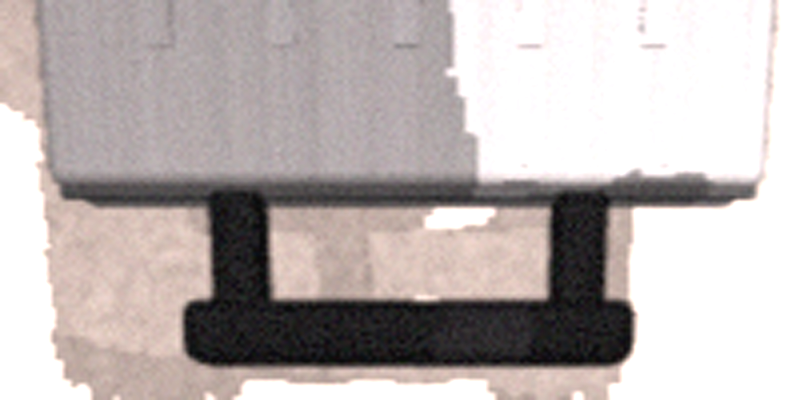

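```bash
python3 - <<'E'
from h import *
np.set_printoptions(precision=1,suppress=True)
d=load('w1')
f=lambda x,y:(d,(x+.5)/4-.5+150,(y+.5)/4-.5)
for n,p,zs in [('barL',(184,330),(88,)),('barR',(633,330),(88,)),('inner edge L',(250,297),(88,)),('inner edge R',(570,299),(88,)),('outer low edge',(220,363),(62,88)),('outer low R',(600,364),(62,88)),('cassL',(57,184),(94,)),('cassR',(760,180),(94,)),('cassL2',(40,10),(94,)),('cassR2',(775,10),(94,))]:
  print(n,[plane(*f(*p),z) for z in zs])
# triangulate cassette corners: wrist + scene + side
s=load('scene0');b=load('side0')
A=lambda x,y:(s,(x+.5)/3.7-.5+270,(y+.5)/3.7-.5+100)
B=lambda x,y:(b,(x+.5)/6.9-.5+130,(y+.5)/6.9-.5+140)
print(tri([f(57,184),A(108,178),B(400,347)]),tri([f(760,180),A(97,357),B(684,222)]))
print('bar',tri([f(184,363),A(57,207)]), tri([f(184,363),B(500,360)]))
# bottle/carton/bowl rough on table
for n,u,v in[('bottle foot',240,262),('carton',178,255),('bowl',130,225)]: print(n,plane(s,u,v,0))
bp=lambda x,y:plane(d,(x+.5)*.64-.5,(y+.5)*.64-.5,0)
E
```

```text
barL [array([450.3,   3.2,  88. ])]
barR [array([567.6,  -3.8,  88. ])]
inner edge L [array([468.4,  10.2,  88. ])]
inner edge R [array([551.4,   4.7,  88. ])]
outer low edge [array([454.5,  -4.1,  62. ]), array([458.9,  -5.5,  88. ])]
outer low R [array([562.3, -10.8,  62. ]), array([558.8, -11.8,  88. ])]
cassL [array([423.9,  38.7,  94. ])]
cassR [array([598.7,  29.1,  94. ])]
cassL2 [array([425.4,  76.9,  94. ])]
cassR2 [array([601.8,  66.2,  94. ])]
(array([422.8,  39.6,  88.2]), [np.float64(0.5612851725901554), np.float64(0.2307675415598764), np.float64(0.42236246011909184)]) (array([601.3,  30.2,  87.9]), [np.float64(0.9937862085004966), np.float64(0.5449541785389794), np.float64(0.7632189267289351)])
bar (array([447.2,  -2.9,  77. ]), [np.float64(1.3737522362658252), np.float64(1.3737522362658163)]) (array([448.5,  -4.3,  86.8]), [np.float64(0.8308128151880734), np.float64(0.8308128151879292)])
bottle foot [ 772.8 -117.4    0. ]
carton [ 762.  -294.4    0. ]
bowl [ 674.  -453.6    0. ]
```

The wrist view shows the grip bar at crop x 184–633 and its outer face at about world (510,-7,75), with the slot axis at about 87° yaw. The bottle is well to the +x side. Next I'll look at the pusher from above.

>>> move_arm --commands '[[[-0.03, -0.215, -0.02, 0, 0, 0, 1], [-0.03, -0.215, -0.02, 0, 0, 0, 1], [-0.03, -0.215, -0.02, 0, 0, 0, 1], [-0.03, -0.215, -0.02, 0, 0, 0, 1], [-0.03, -0.215, -0.02, 0, 0, 0, 1], [-0.03, -0.215, -0.02, 0, 0, 0, 1], [-0.03, -0.215, -0.02, 0, 0, 0, 1], [0, 0, 0, 0, 0, 0, 1], [0, 0, 0, 0, 0, 0, 1]]]'

```text
t: 3.0
tcp_pos: [468.9, -400.8, 234.1]
tool_rot: [-2.288, -2.151, -0.0]
force: [0.7, 0.6, 0.4]
grip_width: 87.0
```

```bash
python3 - <<'E'
from h import *
d=keep('wrist','w2');R=np.array(d['R']);print(-R.T@np.array(d['t']));o=monitor.observe();print(o['t'],o['tcp_pos'],o['tool_rot'],o['force'])
cv2.imwrite('pics/w2b.png',cv2.resize(d['frame'],(800,600),interpolation=cv2.INTER_CUBIC)[:,:,::-1])
E
```

```text
[ 472.9754952  -325.74738979  395.857997  ]
3.05 [ 469.70212784 -399.73542489  234.34777151] [-2.28646843e+00 -2.15330423e+00 -1.62027280e-03] [ 0.31260892  1.02179075 -0.13532223]
```

View pics/w2b.png

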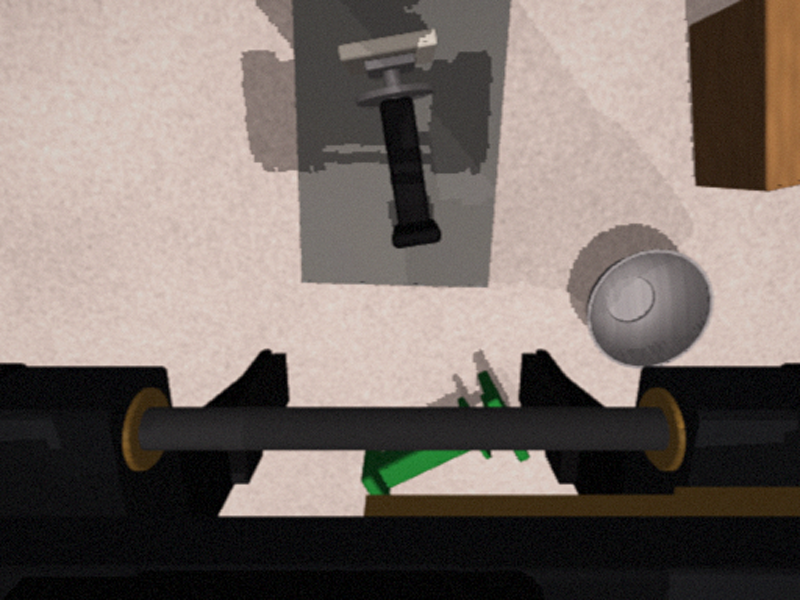

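```bash
python3 - <<'E'
from h import *
d=load('w2')
c=cv2.resize(d['frame'][10:170,200:300],None,fx=3.7,fy=3.7,interpolation=cv2.INTER_CUBIC)
c=cv2.resize(d['frame'][10:170,200:300],None,fx=5,fy=3.7,interpolation=cv2.INTER_CUBIC)
c=cv2.convertScaleAbs(c,alpha=2,beta=10)
cv2.imwrite('pics/w2c.png',c[:,:,::-1])
E
```

```text
(no output)
```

View pics/w2c.png

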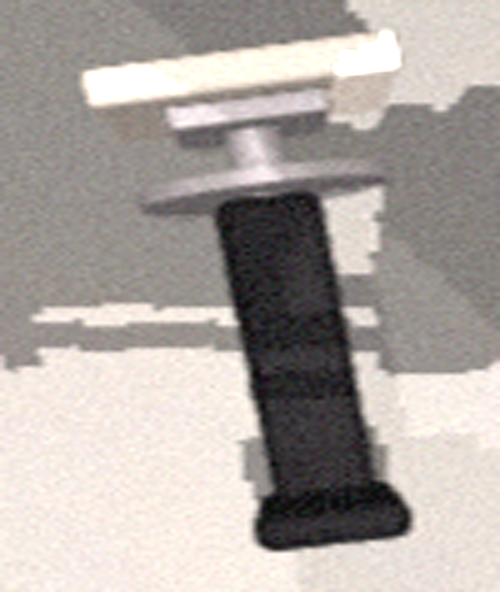

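```bash
python3 - <<'E'
from h import *
np.set_printoptions(precision=1,suppress=True)
d=load('w2');s=load('scene0');b=load('side0')
f=lambda x,y:(d,(x+.5)/5-.5+200,(y+.5)/3.7-.5+10)
a=lambda x,y:(s,(x+.5)/7-.5+140,(y+.5)/7-.5+140)
B=lambda x,y:(b,(x+.5)/7-.5+220,(y+.5)/7-.5+210)
L=tri([f(83,73),a(462,100),B(258,140)]);R_=tri([f(397,32),a(460,208),B(340,75)])
print(L,R_)
L=plane(*f(83,73),60);R=plane(*f(397,32),60);print('foot top',L,R,np.linalg.norm(L-R),np.degrees(np.arctan2(R[1]-L[1],R[0]-L[0])),(L+R)/2)
p=plane(*f(268,200),46);q=plane(*f(322,487),46);print('handle',p,q,np.linalg.norm(p-q),np.degrees(np.arctan2(*(p-q)[1::-1])))
for pts in[((225,220),(272,470)),((322,220),(372,470))]:
  p=plane(*f(*pts[0]),46);q=plane(*f(*pts[1]),46);print('edge',p,q,np.degrees(np.arctan2(*(p-q)[1::-1])))
print('end plate',plane(*f(272,500),60),plane(*f(392,490),60),'back low', plane(*f(258,545),60),plane(*f(410,530),60))
dd=tri([f(260,525),a(175,135)]);print(dd)
E
```

```text
(array([ 437. , -250.9,   58.4]), [np.float64(2.1251856418451363), np.float64(0.9310468091723837), np.float64(1.635174051403387)]) (array([ 498.7, -244. ,   57.9]), [np.float64(0.2157252025768139), np.float64(0.19825801478281208), np.float64(0.4136006704034084)])
foot top [ 435.2 -250.3   60. ] [ 498.4 -244.3   60. ] 63.43641588760898 5.398891642720473 [ 466.8 -247.3   60. ]
handle [ 470.  -282.6   46. ] [ 476.9 -365.8   46. ] 83.45058047921458 94.7407106670091
edge [ 460.4 -287.4   46. ] [ 465.7 -359.9   46. ] 94.25092255120482
edge [ 481.2 -288.7   46. ] [ 488.6 -361.3   46. ] 95.78427894116199
end plate [ 465.4 -367.4   60. ] [ 492.1 -366.    60. ] back low [ 461.4 -380.7   60. ] [ 495.6 -378.2   60. ]
(array([ 462.4, -376.5,   55.2]), [np.float64(1.1962237093783665), np.float64(1.1962237093784243)])
```

>>> move_arm --commands '[[[0.011, 0.195, -0.1, 0, 0, 0.048, 1], [0.011, 0.195, -0.1, 0, 0, 0.048, 1], [0, 0, -0.2, 0, 0, 0, 1], [0, 0, -0.195, 0, 0, 0, 1], [0, 0, 0, 0, 0, 0, 1], [0, 0, 0, 0, 0, 0, 1]]]'

```text
t: 3.65
tcp_pos: [474.1, -322.0, 116.6]
tool_rot: [-2.118, -2.32, -0.001]
force: [0.9, -0.9, 1.2]
grip_width: 87.1
```

```bash
python3 - <<'E'
from h import *
d=keep('wrist','w3');o=monitor.observe();print(o['t'],o['tcp_pos'],o['tool_rot'],o['force'])
cv2.imwrite('pics/w3b.png',cv2.resize(d['frame'],(800,600),interpolation=cv2.INTER_CUBIC)[:,:,::-1])
keep('side','s3')
E
```

```text
3.7 [ 474.5386246  -322.94606808  117.5755913 ] [2.11762057e+00 2.31813127e+00 1.52182035e-03] [-0.0824994   0.66994452  1.66640479]
```

View pics/w3b.png

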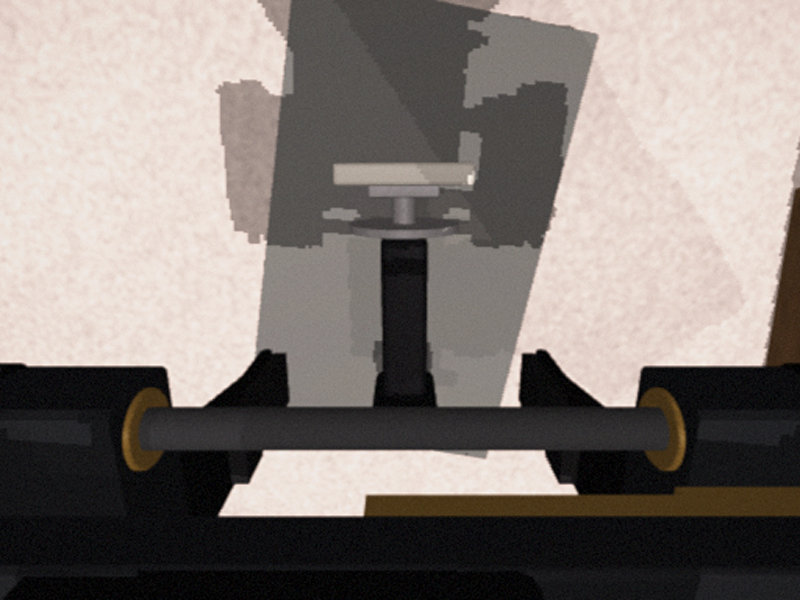

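View pics/s3.png

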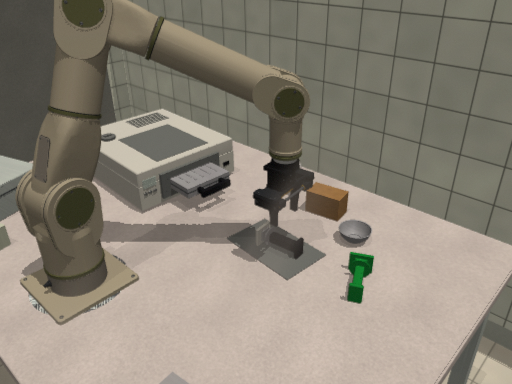

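```bash
python3 - <<'E'
from h import *
np.set_printoptions(precision=1,suppress=True)
d=load('w3');e=load('w2')
f=lambda x,y:(d,(x+.5)*.64-.5,(y+.5)*.64-.5)
g=lambda x,y:(e,(x+.5)/5-.5+200,(y+.5)/3.7-.5+10)
print(tri([f(333,164),g(83,73)]),tri([f(473,163),g(397,32)]))
L=plane(*f(333,164),60);R=plane(*f(473,163),60);m=(L+R)/2;print(L,R,m)
t=np.arctan2(R[1]-L[1],R[0]-L[0]);print(np.degrees(t),m-75*np.array([-np.sin(t),np.cos(t),0]))
print('handle w', plane(*f(381,300),46),plane(*f(427,300),46))
E
```

```text
(array([ 434.8, -249.7,   57.3]), [np.float64(0.13674766388183496), np.float64(0.13674766388176604)]) (array([ 498.2, -243.3,   55. ]), [np.float64(0.6078786248715233), np.float64(0.6078786248715262)])
[ 435.1 -249.6   60. ] [ 496.9 -243.5   60. ] [ 466.  -246.6   60. ]
5.6099336640363555 [ 473.3 -321.2   60. ]
handle w [ 460.8 -314.4   46. ] [ 484.3 -312.2   46. ]
```

>>> move_arm --commands '[[[-0.004, 0.003, -0.18, 0, 0, 0, 1], [0, 0, -0.18, 0, 0, 0, 1], [0, 0, -0.1, 0, 0, 0, 1], [0, 0, -0.06, 0, 0, 0, 1], [0, 0, 0, 0, 0, 0, 1], [0, 0, 0, 0, 0, 0, 0], [0, 0, 0, 0, 0, 0, 0], [0, 0, 0, 0, 0, 0, 0], [0, 0, 0, 0, 0, 0, 0], [0, 0, 0, 0, 0, 0, 0]]]' --force 40

```text
t: 4.75
tcp_pos: [472.8, -322.6, 11.9]
tool_rot: [2.12, 2.318, 0.001]
force: [-0.0, 0.1, 0.0]
grip_width: 54.7
```

```bash
python3 - <<'E'
from h import *
o=monitor.observe();print(o['t'],o['tcp_pos'],o['tool_rot'],o['force'],o['grip_width'])
E
```

```text
4.75 [ 472.77772075 -322.62050106   11.93063837] [2.11984123e+00 2.31792311e+00 5.73712921e-04] [-0.04753613  0.09043425  0.03965517] 54.718107444503616
```

Fingers are still closing (54.7 mm).

>>> move_arm --commands '[[[0, 0, 0, 0, 0, 0, 0], [0, 0, 0, 0, 0, 0, 0], [0, 0, 0, 0, 0, 0, 0], [0, 0, 0, 0, 0, 0, 0], [0, 0, 0, 0, 0, 0, 0], [0, 0, 0, 0, 0, 0, 0]]]'

```text
t: 5.35
tcp_pos: [472.6, -322.6, 11.6]
tool_rot: [2.12, 2.318, 0.0]
force: [0.5, -0.4, -0.7]
grip_width: 23.8
```

Width is 23.8 mm, so the handle is held. Now I lift it, turn it onto the slot axis and stand off from the grip bar.

>>> move_arm --commands '[[[0, 0, 0, 0, 0, 0, 0], [0, 0, 0.05, 0, 0, 0, 0], [0, 0, 0.1, 0, 0, 0, 0], [0.0, 0.05, 0.068, 0, 0, -0.015, 0], [0.03, 0.15, 0, 0, 0, -0.025, 0], [0.04, 0.2, 0, 0, 0, -0.025, 0], [0.03, 0.2, 0, 0, 0, -0.026, 0], [0.03, 0.2, 0, 0, 0, 0, 0], [0.027, 0.15, 0, 0, 0, 0, 0], [0, 0.073, 0, 0, 0, 0, 0], [0, 0, 0, 0, 0, 0, 0], [0, 0, 0, 0, 0, 0, 0]]]'

```text
t: 6.55
tcp_pos: [503.8, -118.5, 55.6]
tool_rot: [2.28, 2.161, 0.0]
force: [0.0, -0.6, -2.4]
grip_width: 23.7
```

```bash
python3 - <<'E'
from h import *
o=monitor.observe();print(o['t'],o['tcp_pos'],o['tool_rot'],o['force'],o['grip_width'])
d=keep('wrist','w4');keep('scene','c4s');keep('side','s4')
cv2.imwrite('pics/w4b.png',cv2.resize(d['frame'],(800,600),interpolation=cv2.INTER_CUBIC)[:,:,::-1])
E
```

```text
6.55 [ 503.84028451 -118.50827312   55.56108434] [2.28011759e+00 2.16076422e+00 6.29038857e-05] [ 0.04288238 -0.59600644 -2.4473823 ] 23.72515971208151
```

View pics/w4b.png

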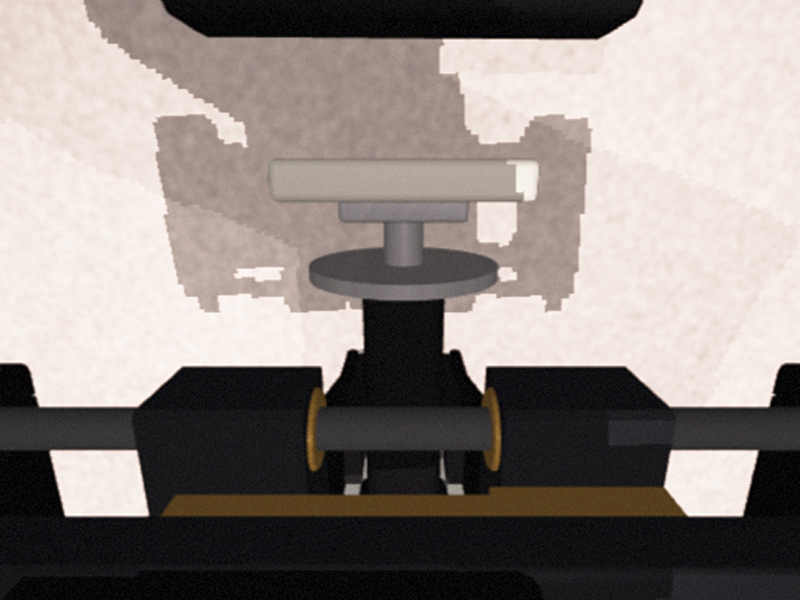

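View pics/s4.png

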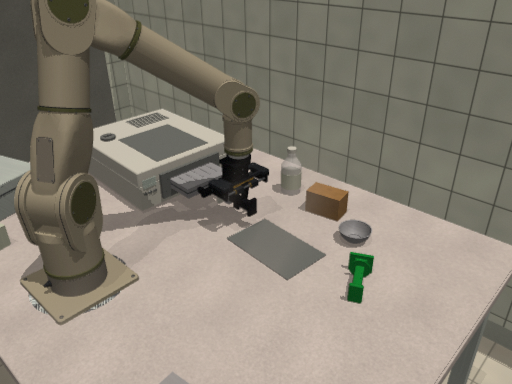

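View pics/c4s.png

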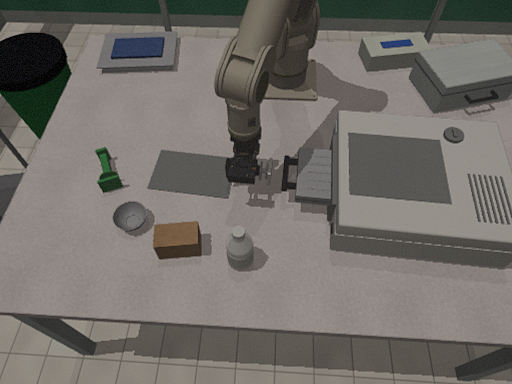

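```bash
python3 - <<'E'
from h import *
np.set_printoptions(precision=1,suppress=True)
d=load('w4')
f=lambda x,y:(d,(x+.5)*.64-.5,(y+.5)*.64-.5)
for z in(101,103,104): print(z,plane(*f(270,159),z),plane(*f(537,158),z))
for z in(62,88): print(z,plane(*f(210,37),z),plane(*f(600,39),z),plane(*f(165,10),z),plane(*f(641,10),z))
E
```

```text
101 [475.8 -40.3 101. ] [538.6 -43.5 101. ]
103 [476.3 -40.4 103. ] [538.1 -43.5 103. ]
104 [476.6 -40.4 104. ] [537.8 -43.5 104. ]
62 [452.1  -4.2  62. ] [566.9 -10.9  62. ] [440.3   3.5  62. ] [578.3  -4.   62. ]
88 [461.4 -10.7  88. ] [556.9 -16.3  88. ] [451.5  -4.4  88. ] [566.4 -10.6  88. ]
```

>>> move_arm --commands '[[[0.0026, 0.05, 0, 0, 0, 0, 0], [0.0026, 0.05, 0, 0, 0, 0, 0], [0.0026, 0.05, 0, 0, 0, 0, 0], [0.0005, 0.01, 0, 0, 0, 0, 0], [0.0005, 0.01, 0, 0, 0, 0, 0], [0.0005, 0.01, 0, 0, 0, 0, 0], [0.0005, 0.01, 0, 0, 0, 0, 0]]]'

```text
t: 7.4
tcp_pos: [505.7, -81.4, 55.2]
tool_rot: [2.281, 2.159, -0.001]
force: [0.6, -5.7, -2.9]
grip_width: 23.6
```

>>> move_arm --commands '[[[0.0005, 0.01, 0, 0, 0, 0, 0], [0.0005, 0.01, 0, 0, 0, 0, 0]]]'

```text
t: 7.6
tcp_pos: [505.9, -77.4, 55.2]
tool_rot: [2.281, 2.158, -0.002]
force: [0.3, -5.6, -3.8]
grip_width: 23.9
```

>>> move_arm --commands '[[[0.0005, 0.01, 0, 0, 0, 0, 0], [0.0005, 0.01, 0, 0, 0, 0, 0]]]'

```text
t: 7.8
tcp_pos: [506.1, -73.4, 55.2]
tool_rot: [2.281, 2.159, -0.002]
force: [0.4, -6.1, -3.4]
grip_width: 23.5
```

>>> move_arm --commands '[[[-0.001, -0.02, 0, 0, 0, 0, 0], [-0.001, -0.02, 0, 0, 0, 0, 0], [0, 0, 0, 0, 0, 0, 0], [0, 0, 0, 0, 0, 0, 0], [0.0015, 0.03, 0, 0, 0, 0, 0], [0.0005, 0.01, 0, 0, 0, 0, 0], [0.0005, 0.01, 0, 0, 0, 0, 0], [0.0005, 0.01, 0, 0, 0, 0, 0], [0.0005, 0.01, 0, 0, 0, 0, 0], [0.0005, 0.01, 0, 0, 0, 0, 0], [0.0005, 0.01, 0, 0, 0, 0, 0]]]'

```text
t: 8.9
tcp_pos: [506.7, -62.9, 55.2]
tool_rot: [2.28, 2.159, -0.001]
force: [0.8, -5.8, -2.7]
grip_width: 23.6
```

>>> move_arm --commands '[[[-0.001, -0.02, 0, 0, 0, 0, 0], [-0.001, -0.02, 0, 0, 0, 0, 0], [0, 0, 0, 0, 0, 0, 0], [0, 0, 0, 0, 0, 0, 0], [0.0015, 0.03, 0, 0, 0, 0, 0], [0.0005, 0.01, 0, 0, 0, 0, 0], [0.0005, 0.01, 0, 0, 0, 0, 0], [0.0005, 0.01, 0, 0, 0, 0, 0], [0.0005, 0.01, 0, 0, 0, 0, 0], [0.0005, 0.01, 0, 0, 0, 0, 0], [0.0005, 0.01, 0, 0, 0, 0, 0]]]'

```text
t: 10.0
tcp_pos: [507.2, -53.0, 55.2]
tool_rot: [2.28, 2.159, -0.002]
force: [-0.7, -6.7, -3.4]
grip_width: 23.6
```

>>> move_arm --commands '[[[-0.001, -0.02, 0, 0, 0, 0, 0], [-0.001, -0.02, 0, 0, 0, 0, 0], [0, 0, 0, 0, 0, 0, 0], [0, 0, 0, 0, 0, 0, 0], [0.0015, 0.03, 0, 0, 0, 0, 0], [0.0005, 0.01, 0, 0, 0, 0, 0], [0.0005, 0.01, 0, 0, 0, 0, 0], [0.0005, 0.01, 0, 0, 0, 0, 0], [0.0005, 0.01, 0, 0, 0, 0, 0], [0.0005, 0.01, 0, 0, 0, 0, 0], [0.0005, 0.01, 0, 0, 0, 0, 0]]]'

```text
t: 11.1
tcp_pos: [507.7, -43.1, 55.1]
tool_rot: [2.28, 2.159, -0.002]
force: [0.5, -5.8, -2.4]
grip_width: 23.5
```

>>> move_arm --commands '[[[-0.001, -0.02, 0, 0, 0, 0, 0], [-0.001, -0.02, 0, 0, 0, 0, 0], [0, 0, 0, 0, 0, 0, 0], [0, 0, 0, 0, 0, 0, 0], [0, 0, 0, 0, 0, 0, 0]]]'

```text
t: 11.6
tcp_pos: [507.5, -49.8, 55.2]
tool_rot: [-2.28, -2.161, -0.0]
force: [0.5, 1.0, -1.5]
grip_width: 24.2
```

```bash
python3 - <<'E'
from h import *
o=monitor.observe();print(o['t'],o['tcp_pos'],o['tool_rot'],o['force'],o['grip_width'])
d=keep('wrist','w5')
cv2.imwrite('pics/w5b.png',cv2.resize(d['frame'],(800,600),interpolation=cv2.INTER_CUBIC)[:,:,::-1])
s=keep('scene','c5');b=keep('side','s5')
cv2.imwrite('pics/c5c.png',cv2.resize(s['frame'][110:260,260:360],None,fx=4,fy=4,interpolation=cv2.INTER_CUBIC)[:,:,::-1])
E
```

```text
11.6 [507.47280561 -49.76333579  55.18690271] [-2.28010743e+00 -2.16106260e+00 -3.63545366e-04] [ 0.46303908  0.95493952 -1.47288148] 24.162003929160857
```

View pics/w5b.png

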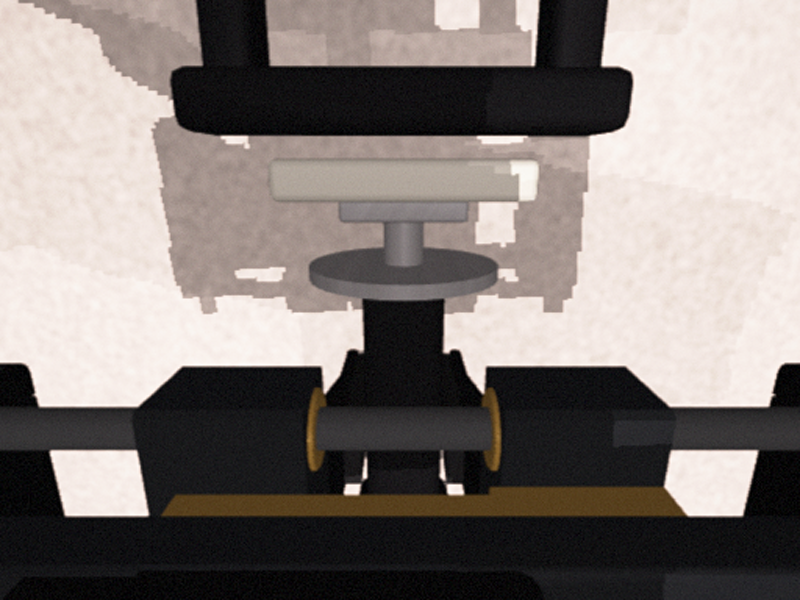

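View pics/c5c.png

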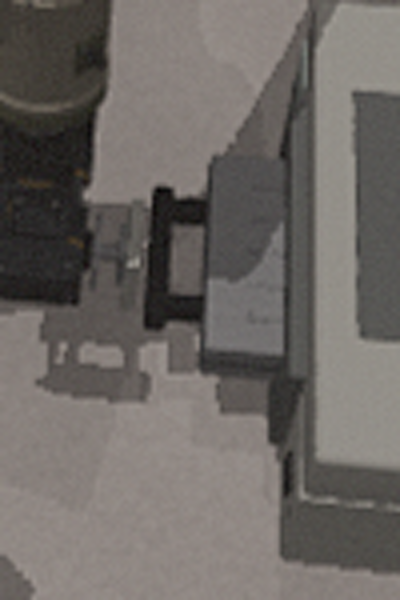

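```bash
python3 - <<'E'
from h import *
np.set_printoptions(precision=1,suppress=True)
s=load('c5');b=load('side0')
A=lambda x,y:(s,(x+.5)/4-.5+260,(y+.5)/4-.5+110)
B=lambda x,y:(b,(x+.5)/6.9-.5+130,(y+.5)/6.9-.5+140)
u=np.array([.052,.9986])
def r(n,X): print(n,X, 'along', X[:2]@u)
r('far base',plane(*A(282,558),0)); r('far base side',plane(*A(285,500),62))
r('near base(side)',plane(*B(88,503),0))
r('far base(side)',plane(*B(712,222),0))
r('far mid', tri([A(285,497),B(710,78)])[0]); 
r('bar',np.array([509.0,-7.5,75]))
r('cassette top meets panel scene', plane(*A(287,160),94)); r('',plane(*A(284,355),94))
r('side slot lower left', plane(*B(222,405),0)); r('side slot lower left', plane(*B(222,405),20))
E
```

```text
far base [718.4 135.    0. ] along 172.14369104184095
far base side [705.  127.7  62. ] along 164.14927301055786
near base(side) [316.8 159.5   0. ] along 175.746669367671
far base(side) [729.2 142.5   0. ] along 180.23241192219456
far mid [719.  124.2  97.2] along 161.4456056868972
bar [509.   -7.5  75. ] along 18.9785
cassette top meets panel scene [430.4 137.5  94. ] along 159.70510299592112
 [608.  126.6  94. ] along 157.99756261163654
side slot lower left [418.  186.3   0. ] along 207.80780307123797
side slot lower left [398.9 157.4  20. ] along 177.94751411780948
```

The wrist picture shows the pusher drawn off the bar, with foot front edge at row 158 and bar at row 135. It is still square and centred. The slot-mouth estimate is ambiguous by about 15 mm, so from here I'll check the force every couple of millimetres.

>>> move_arm --commands '[[[0.0015, 0.03, 0, 0, 0, 0, 0], [0.0005, 0.01, 0, 0, 0, 0, 0], [0.0005, 0.01, 0, 0, 0, 0, 0], [0.0005, 0.01, 0, 0, 0, 0, 0], [0.0005, 0.01, 0, 0, 0, 0, 0]]]'

```text
t: 12.25
tcp_pos: [508.0, -37.1, 55.1]
tool_rot: [2.281, 2.159, -0.002]
force: [-0.6, -6.3, -1.5]
grip_width: 23.6
```

>>> move_arm --commands '[[[0.0005, 0.01, 0, 0, 0, 0, 0], [0.0005, 0.01, 0, 0, 0, 0, 0]]]'

```text
t: 12.45
tcp_pos: [508.2, -33.2, 55.1]
tool_rot: [2.281, 2.159, -0.002]
force: [-0.7, -5.6, -3.0]
grip_width: 23.6
```

>>> move_arm --commands '[[[-0.001, -0.02, 0, 0, 0, 0, 0], [-0.001, -0.02, 0, 0, 0, 0, 0], [0, 0, 0, 0, 0, 0, 0], [0, 0, 0, 0, 0, 0, 0], [0.0015, 0.03, 0, 0, 0, 0, 0], [0.0005, 0.01, 0, 0, 0, 0, 0], [0.0005, 0.01, 0, 0, 0, 0, 0]]]'

```text
t: 13.15
tcp_pos: [508.3, -30.8, 55.1]
tool_rot: [2.28, 2.16, -0.002]
force: [-0.5, -6.1, -4.0]
grip_width: 23.8
```

>>> move_arm --commands '[[[0.0003, 0.005, 0, 0, 0, 0, 0], [0.0003, 0.005, 0, 0, 0, 0, 0], [0.0003, 0.005, 0, 0, 0, 0, 0]]]'

```text
t: 13.45
tcp_pos: [508.5, -28.1, 55.1]
tool_rot: [2.281, 2.159, -0.002]
force: [-0.2, -6.1, -1.4]
grip_width: 23.7
```

>>> move_arm --commands '[[[0.0003, 0.005, 0, 0, 0, 0, 0], [0.0003, 0.005, 0, 0, 0, 0, 0]]]'

```text
t: 13.65
tcp_pos: [508.6, -26.1, 55.1]
tool_rot: [2.28, 2.159, -0.002]
force: [-1.3, -6.4, -3.8]
grip_width: 23.8
```

>>> move_arm --commands '[[[0.0003, 0.005, 0, 0, 0, 0, 0], [0.0003, 0.005, 0, 0, 0, 0, 0]]]'

```text
t: 13.85
tcp_pos: [508.7, -24.1, 55.1]
tool_rot: [2.281, 2.159, -0.002]
force: [0.2, -6.4, -2.5]
grip_width: 23.8
```

>>> move_arm --commands '[[[-0.001, -0.02, 0, 0, 0, 0, 0], [-0.001, -0.02, 0, 0, 0, 0, 0], [0, 0, 0, 0, 0, 0, 0], [0, 0, 0, 0, 0, 0, 0], [0.0015, 0.03, 0, 0, 0, 0, 0], [0.0005, 0.01, 0, 0, 0, 0, 0], [0.0003, 0.005, 0, 0, 0, 0, 0], [0.0003, 0.005, 0, 0, 0, 0, 0]]]'

```text
t: 14.65
tcp_pos: [508.9, -22.0, 55.1]
tool_rot: [2.28, 2.159, -0.002]
force: [-0.1, -6.5, -2.8]
grip_width: 23.9
```

>>> move_arm --commands '[[[0.0003, 0.005, 0, 0, 0, 0, 0], [0.0003, 0.005, 0, 0, 0, 0, 0]]]'

```text
t: 14.85
tcp_pos: [509.0, -20.1, 55.1]
tool_rot: [2.28, 2.159, -0.002]
force: [-0.5, -6.4, -2.5]
grip_width: 23.8
```

>>> move_arm --commands '[[[0.0003, 0.005, 0, 0, 0, 0, 0], [0.0003, 0.005, 0, 0, 0, 0, 0]]]'

```text
t: 15.05
tcp_pos: [509.1, -18.1, 55.1]
tool_rot: [2.28, 2.159, -0.002]
force: [-0.1, -6.4, -2.9]
grip_width: 23.9
```

>>> move_arm --commands '[[[0.0003, 0.005, 0, 0, 0, 0, 0], [0.0003, 0.005, 0, 0, 0, 0, 0]]]'

```text
t: 15.25
tcp_pos: [509.2, -16.1, 55.1]
tool_rot: [2.281, 2.159, -0.002]
force: [-0.5, -6.5, -2.4]
grip_width: 23.5
```

>>> move_arm --commands '[[[0.0003, 0.005, 0, 0, 0, 0, 0], [0.0003, 0.005, 0, 0, 0, 0, 0]]]'

```text
t: 15.45
tcp_pos: [509.3, -14.1, 55.1]
tool_rot: [2.28, 2.159, -0.002]
force: [-0.7, -6.1, -2.6]
grip_width: 24.3
```

>>> move_arm --commands '[[[-0.001, -0.02, 0, 0, 0, 0, 0], [-0.001, -0.02, 0, 0, 0, 0, 0], [0, 0, 0, 0, 0, 0, 0], [0, 0, 0, 0, 0, 0, 0], [0.0015, 0.03, 0, 0, 0, 0, 0], [0.0005, 0.01, 0, 0, 0, 0, 0], [0.0003, 0.005, 0, 0, 0, 0, 0], [0.0003, 0.005, 0, 0, 0, 0, 0]]]'

```text
t: 16.25
tcp_pos: [509.5, -12.1, 55.1]
tool_rot: [2.28, 2.159, -0.002]
force: [-0.2, -7.0, -2.8]
grip_width: 23.9
```

>>> move_arm --commands '[[[0.0003, 0.005, 0, 0, 0, 0, 0], [0.0003, 0.005, 0, 0, 0, 0, 0]]]'

```text
t: 16.45
tcp_pos: [509.6, -10.1, 55.1]
tool_rot: [2.281, 2.159, -0.002]
force: [-0.9, -5.8, -2.4]
grip_width: 23.7
```

>>> move_arm --commands '[[[0.0003, 0.005, 0, 0, 0, 0, 0], [0.0003, 0.005, 0, 0, 0, 0, 0]]]'

```text
t: 16.65
tcp_pos: [509.7, -8.1, 55.1]
tool_rot: [2.28, 2.159, -0.002]
force: [-0.4, -6.9, -2.5]
grip_width: 23.3
```

>>> move_arm --commands '[[[0.0003, 0.005, 0, 0, 0, 0, 0], [0.0003, 0.005, 0, 0, 0, 0, 0]]]'

```text
t: 16.85
tcp_pos: [509.8, -6.1, 55.1]
tool_rot: [2.281, 2.159, -0.002]
force: [-1.1, -5.7, -1.7]
grip_width: 23.8
```

>>> move_arm --commands '[[[0.0003, 0.005, 0, 0, 0, 0, 0], [0.0003, 0.005, 0, 0, 0, 0, 0]]]'

```text
t: 17.05
tcp_pos: [509.9, -4.1, 55.1]
tool_rot: [2.28, 2.159, -0.002]
force: [-0.7, -6.2, -3.0]
grip_width: 24.0
```

>>> move_arm --commands '[[[-0.001, -0.02, 0, 0, 0, 0, 0], [-0.001, -0.02, 0, 0, 0, 0, 0], [0, 0, 0, 0, 0, 0, 0], [0, 0, 0, 0, 0, 0, 0], [0.0015, 0.03, 0, 0, 0, 0, 0], [0.0005, 0.01, 0, 0, 0, 0, 0], [0.0003, 0.005, 0, 0, 0, 0, 0], [0.0003, 0.005, 0, 0, 0, 0, 0]]]'

```text
t: 17.85
tcp_pos: [509.9, -2.8, 55.1]
tool_rot: [2.281, 2.158, -0.003]
force: [-0.6, -9.5, -1.5]
grip_width: 23.7
```

Force rose to 9.5 N with the TCP lagging. I'll take a hold reading and then go on by half a millimetre.

>>> move_arm --commands '[[[0, 0, 0, 0, 0, 0, 0]]]'

```text
t: 17.95
tcp_pos: [510.0, -2.8, 55.1]
tool_rot: [2.281, 2.158, -0.003]
force: [-0.4, -8.0, -1.4]
grip_width: 23.6
```

>>> move_arm --commands '[[[0.0001, 0.0025, 0, 0, 0, 0, 0]]]'

```text
t: 18.05
tcp_pos: [509.9, -2.7, 55.1]
tool_rot: [2.281, 2.158, -0.003]
force: [-0.0, -10.4, -1.4]
grip_width: 23.8
```

>>> move_arm --commands '[[[0.0001, 0.0025, 0, 0, 0, 0, 0], [0, 0, 0, 0, 0, 0, 0]]]'

```text
t: 18.25
tcp_pos: [509.9, -2.5, 55.1]
tool_rot: [2.281, 2.157, -0.004]
force: [-1.0, -11.9, -1.1]
grip_width: 23.4
```

The push rises steadily from 6 to about 12 N over roughly 1.5 mm, which is the seals. I'll draw back and look.

>>> move_arm --commands '[[[-0.0005, -0.01, 0, 0, 0, 0, 0], [-0.0005, -0.01, 0, 0, 0, 0, 0], [-0.001, -0.02, 0, 0, 0, 0, 0], [-0.0025, -0.05, 0, 0, 0, 0, 0], [-0.0025, -0.05, 0, 0, 0, 0, 0], [0, 0, 0, 0, 0, 0, 0], [0, 0, 0, 0, 0, 0, 0]]]'

```text
t: 18.95
tcp_pos: [508.8, -28.4, 55.2]
tool_rot: [-2.281, -2.16, -0.0]
force: [0.9, 0.2, -1.7]
grip_width: 23.8
```

```bash
python3 - <<'E'
from h import *
np.set_printoptions(precision=1,suppress=True)
o=monitor.observe();print(o['t'],o['tcp_pos'],o['tool_rot'],o['force'],o['grip_width'])
d=keep('wrist','w6')
cv2.imwrite('pics/w6b.png',cv2.resize(d['frame'],(800,600),interpolation=cv2.INTER_CUBIC)[:,:,::-1])
s=keep('scene','c6')
cv2.imwrite('pics/c6c.png',cv2.resize(s['frame'][110:260,260:360],None,fx=4,fy=4,interpolation=cv2.INTER_CUBIC)[:,:,::-1])
E
```

```text
18.95 [508.8 -28.4  55.2] [-2.3 -2.2 -0. ] [ 0.9  0.2 -1.7] 23.84460451323529
```

View pics/w6b.png

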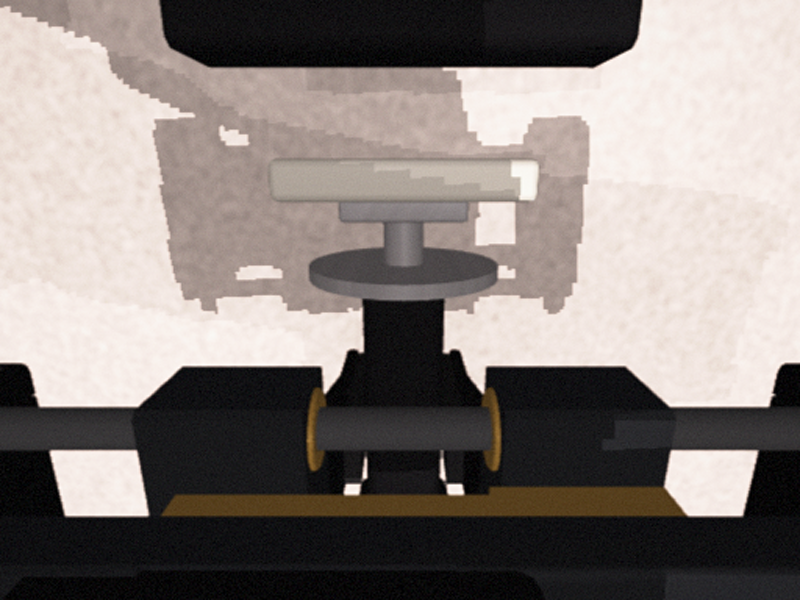

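View pics/c6c.png

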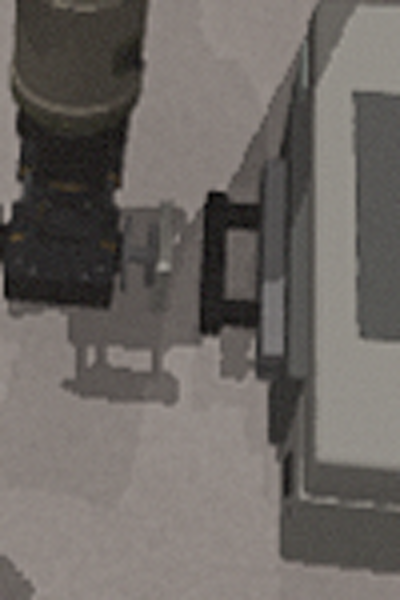

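```bash
python3 - <<'E'
from h import *
np.set_printoptions(precision=1,suppress=True)
d=load('w6')
f=lambda x,y:(d,(x+.5)*.64-.5,(y+.5)*.64-.5)
print('bar',plane(*f(210,67),62),plane(*f(592,67),62)); print('foot',plane(*f(270,159),103),plane(*f(537,158),103))
E
```

```text
bar [456.   77.9  62. ] [569.9  71.7  62. ]
foot [481.4  49.8 103. ] [543.   46.6 103. ]
```

>>> move_arm --commands '[[[-0.011, -0.1, 0, 0, 0, 0, 0], [-0.022, -0.2, 0, 0, 0, 0.02, 0], [-0.025, -0.2, 0, 0, 0, 0.025, 0], [-0.025, -0.2, 0, 0, 0, 0.025, 0], [-0.025, -0.2, 0, 0, 0, 0.021, 0], [-0.025, -0.2, 0, 0, 0, 0, 0], [-0.025, -0.2, 0, 0, 0, 0, 0], [-0.015, -0.12, 0, 0, 0, 0, 0], [-0.008, -0.05, 0, 0, 0, 0, 0], [0, 0, 0, 0, 0, 0, 0], [0, 0, 0, 0, 0, 0, 0]]]'

```text
t: 20.15
tcp_pos: [473.2, -320.4, 54.9]
tool_rot: [-2.118, -2.319, -0.001]
force: [0.6, -0.3, -1.7]
grip_width: 23.7
```

>>> move_arm --commands '[[[0, -0.01, -0.08, 0, 0, 0, 0], [-0.002, 0, -0.08, 0, 0, 0, 0], [0, 0, -0.03, 0, 0, 0, 0], [0, 0, -0.01, 0, 0, 0, 0], [0, 0, -0.005, 0, 0, 0, 0], [0, 0, 0, 0, 0, 0, 0], [0, 0, 0, 0, 0, 0, 0]]]'

```text
t: 20.85
tcp_pos: [472.5, -324.2, 14.6]
tool_rot: [2.12, 2.318, 0.0]
force: [-0.7, -0.7, -2.1]
grip_width: 23.4
```

>>> move_arm --commands '[[[0, 0, -0.003, 0, 0, 0, 0], [0, 0, 0, 0, 0, 0, 0]]]'

```text
t: 21.05
tcp_pos: [472.4, -324.1, 13.8]
tool_rot: [2.12, 2.318, 0.0]
force: [-0.8, -0.4, -1.7]
grip_width: 24.0
```

>>> move_arm --commands '[[[0, 0, -0.003, 0, 0, 0, 0], [0, 0, -0.002, 0, 0, 0, 0], [0, 0, 0, 0, 0, 0, 0]]]'

```text
t: 21.35
tcp_pos: [472.2, -324.0, 12.5]
tool_rot: [-2.12, -2.318, -0.0]
force: [-0.1, 0.4, -2.3]
grip_width: 23.7
```

>>> move_arm --commands '[[[0, 0, -0.002, 0, 0, 0, 0], [0, 0, -0.002, 0, 0, 0, 0], [0, 0, 0, 0, 0, 0, 0]]]'

```text
t: 21.65
tcp_pos: [472.2, -324.0, 11.7]
tool_rot: [-2.12, -2.318, -0.0]
force: [1.9, -0.5, -2.2]
grip_width: 23.7
```

>>> move_arm --commands '[[[0, 0, -0.002, 0, 0, 0, 0], [0, 0, 0, 0, 0, 0, 0]]]'

```text
t: 21.85
tcp_pos: [472.2, -324.0, 11.6]
tool_rot: [2.12, 2.318, 0.0]
force: [0.0, 1.9, 1.9]
grip_width: 23.4
```

The pusher is on the mat (Fz changed from -2 to +2). Now I release and retreat.

>>> move_arm --commands '[[[0, 0, 0, 0, 0, 0, 1], [0, 0, 0, 0, 0, 0, 1], [0, 0, 0, 0, 0, 0, 1], [0, 0, 0, 0, 0, 0, 1], [0, 0, 0, 0, 0, 0, 1], [0, 0, 0, 0, 0, 0, 1], [0, 0, 0, 0, 0, 0, 1], [0, 0, 0.03, 0, 0, 0, 1], [0, 0, 0.1, 0, 0, 0, 1], [0, 0, 0.2, 0, 0, 0, 1], [0, 0, 0.2, 0, 0, 0, 1], [0, 0, 0.2, 0, 0, 0, 1], [0, -0.2, 0.2, 0, 0, 0, 1], [0, -0.2, 0.15, 0, 0, 0, 1], [0, 0, 0, 0, 0, 0, 1], [0, 0, 0, 0, 0, 0, 1]]]'

```text
t: 23.45
tcp_pos: [471.7, -400.4, 223.4]
tool_rot: [2.122, 2.315, -0.0]
force: [0.2, 0.6, -1.0]
grip_width: 87.1
```

```bash
python3 - <<'E'
from h import *
o=monitor.observe();print(o['t'],o['tcp_pos'],o['force'],o['grip_width'])
d=keep('wrist','w7');s=keep('scene','c7');keep('side','s7')
cv2.imwrite('pics/w7b.png',cv2.resize(d['frame'],(800,600),interpolation=cv2.INTER_CUBIC)[:,:,::-1])
E
```

```text
23.45 [ 471.70607952 -400.44478165  223.35801429] [ 0.15217849  0.61564901 -1.02619122] 87.06894523685051
```

View pics/w7b.png

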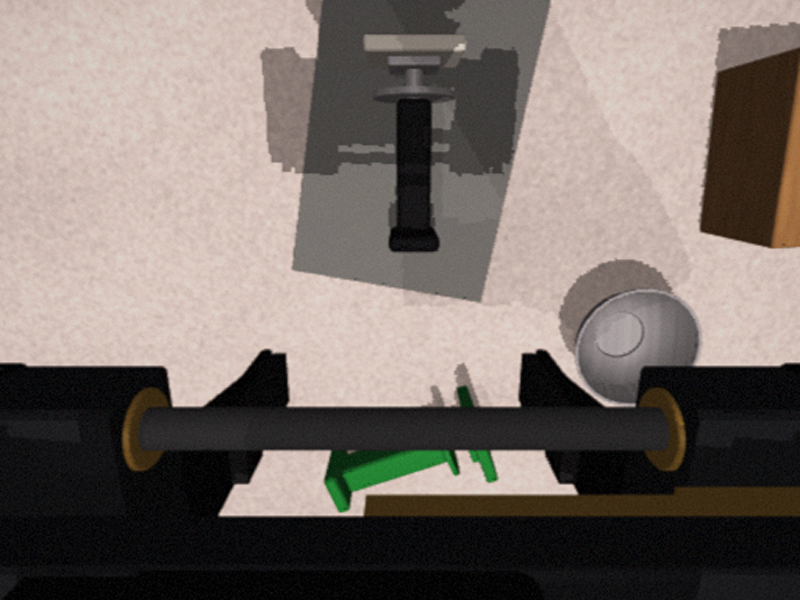

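View pics/s7.png

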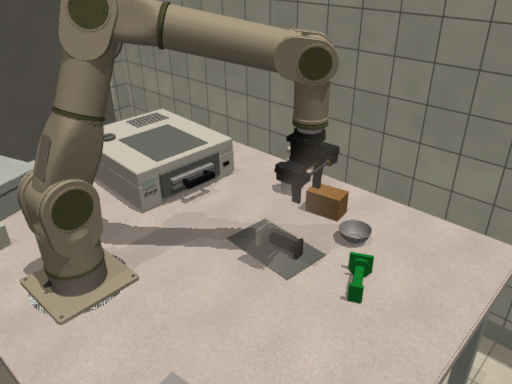

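View pics/c7.png

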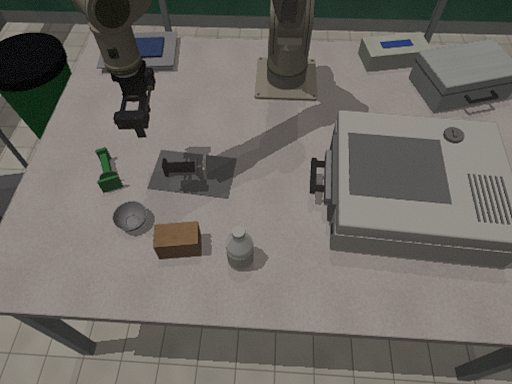

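The last pictures show the pusher upright on the mat at wrist (415,145). The bottle, carton and bowl are where they were. The grip bar stands off the slot at scene (317,175), and the arm is clear.

```bash
python3 - <<'E'
from h import *
a=load('scene0')['frame'].astype(int);b=load('c7')['frame'].astype(int)
m=np.abs(a-b).sum(2)
for n,(x0,x1,y0,y1) in dict(bottle=(222,258,222,272),carton=(150,205,218,262),bowl=(110,150,200,235)).items(): print(n,m[y0:y1,x0:x1].mean())
print(workorder.close_job())
E
```

```text
bottle 14.546111111111111
carton 12.67396694214876
bowl 12.340714285714286
the job is handed in; nothing more can be done
None
```

I eased the cassette in with the black-and-white pusher until it met the docking seals, laid the pusher back on the mat, and handed the job in at about 23.5 s. I have no verdict.

- **Pushing:** I made nine nudges of about 10 mm or less, drawing the pusher off the grip bar after each. Sliding took a steady 6 N or so. On the last nudge the push climbed from about 6 to 12 N over about 1.5 mm, which I took as the seals, and I stopped there. The highest push I read was 11.9 N. I sampled force only at the end of each move call, so a brief higher value in between would not show.
- **Cassette at rest:** After drawing back, the wrist camera put the bar face at about y = 75 mm, against about 74 mm when pushing stopped, so it stayed put.
- **Pusher:** It lies upright on the mat, released and within about 2 mm of its first position.
- **Bottle, carton and bowl:** They look unmoved. The before/after difference in the scene image was low and similar at all three.
- **What disagreed:**
  - My estimates of the slot mouth differed by about 15 mm, giving a stand-out of roughly 59–74 mm. That is within the stated 46–82 mm, but I relied on force to find the seals.
  - Two-view measurement put the pusher foot's top at 55–58 mm, against 60 mm in the text.

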